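# Load a stoppered bottle into the labeller and start it

## Robot

A 6-joint arm with a two-finger parallel gripper is mounted at the origin on the work surface. World frame = base frame: x ahead of the robot, y to its left, z up, the work surface at z = 0. Lengths are in m, angles in rad, forces in N, time in s.
With the tool pointing down it reaches from about 0.325 to 0.85 m from the base axis. Payload 15.5 kg.
Tool frame: the origin (TCP) lies midway between the tips of the shut fingers; the grasp point (between the pads) lies 19 mm behind it; z points along the fingers, y is the line along which they close (so a half turn about z gives the same grasp; the last joint's range is limited). The gripper opens to 91 mm and grips with 3 to 60 N. Pads are 32 mm wide; open, the fingers measure 118 mm over their backs; the gripper's body (76 mm by 178 mm) begins 60 mm behind the grasp point.
Start: joints at [1.05, 0.494, 1.345, -0, 1.302, -0.096], TCP at [0.258, 0.569, 0.214] pointing down, gripper open.
Joint ranges: [-2.91, 2.91], [-0.82, 2.16], [0.22, 2.67], [-1.22, 4.37], [0.12, 2.79], [-3.08, 3.08]. Speed limits (rad/s): [1.89, 1.89, 2.57, 3.01, 3.01, 3.01].

## Interface

Orientations are given as a rotation vector (axis times angle).
In Python, from bench import ctrl, camera, camera_params, recognise gives the robot as it stands.
- The arm moves only by the tool jog_arm, never from a script. Its argument "moves" is a list of rows, each a list of 3 entries, a list of its own where there are three numbers: the shift along the world's x, y, z in mm, then the turn, a rotation vector about the world's x, y, z in rad, then the gripper command: -1 is shut, 1 is fully open, values between are in proportion. A call has 1 to 20 rows; each row is the pose to reach, as a shift and turn from the pose commanded when the call began; what a row does not reach only later rows make up. A row lasts 1/12 s, in which the tool goes at most 41.7 mm and 7.16 degrees, less where a joint would pass 70% of its speed; a pose out of reach is approached as far as the arm can. A call with a gripper value outside its range is refused whole. The fingers move at their own pace and stop on an object; "force" is the grip in N (left out, the last holds). Time passes only in rows, so rows that repeat a pose let the fingers close. It gives the time, the measured TCP pose, the force, the opening and the grip force at its end, in the units of the state.
- ctrl.get_obs(): the state, without advancing time (a new reading comes with each control period).
- camera(name): name is "scene" or "top" or "wrist"; returns (picture, depth): 384x512x3 uint8, red, green, blue; 384x512 float32, m along the optical axis (not along the pixel's ray), 0 where there is no reading.
- camera_params(name): a dict with "camera_matrix" (3x3 intrinsics, pixels), "world_from_camera" (4x4, takes a point from camera to world coordinates); the wrist camera has in their place "mount" (4x4, takes a point from camera to tool coordinates, whose origin is the TCP and whose axes are the flange's). Camera axes: x right, y up, looking along -z (the intrinsics and any distortion apply to the point x, -y, -z); pixel columns grow to the right and rows downward; lengths in m; the calibration is good to about 2 mm. A picture is of the moment at which its call begins: read the wrist's pose just before it. camera_params takes no time and is no camera call.
- ctrl.hand_in(): hands the job in; it is judged then, once.
Trained networks look in the newest picture that a camera, given by its name, has taken for a name from the list of things; names that differ only in an ending like _2 or _b are one class to them, and where a whole thing is asked for, a point or a joint stands for the part that bears it (a point fixed in the world has none). Each returns a list of dicts, best first, with "p" (0 to 1); they miss things now and then, are a little off and sometimes report something else, mostly with a low value. They report only what shows in the picture. A call takes as long as a camera call. They do not tell look-alikes from the thing itself.
- recognise(camera, name): "centre" ([x, y, z] in m, in world coordinates, good to about 4 mm: the middle of the surface that is visible of it).
The state is a dict: "t": time; "joint_pos": joint angles; "qd": joint speeds; "joint_efforts": joint torques, N m; "eef_pos": TCP position; "orientation": TCP orientation; "ft_force": force on the tool from outside, world axes, zero at the start; "torque": the same for the moment, N m; "opening": finger opening in m; "finger_force": force on a finger pad.
Only numpy, scipy, OpenCV 4.12 (cv2) and the standard library are available. Lean on these libraries where they do the work, as an engineer would, in place of code of your own. Each camera call takes 0.05 s, during which the arm holds its last target. There are 200 camera calls.

## Task

Get the amber bottle labelled: first push its stopper fully home, then slide the bottle upright along the steel bed, without lifting it, into the nest against the two rubber rollers so that it pushes the limit switch's roller arm aside and trips it. Then swing the pressure arm in until its roller bears on the bottle, and press the green start button; keep off the red stop button, do not press start before the bottle is clamped, and leave the other things on the bench as they are.

Things in the scene. Friction and masses are not known exactly. Their poses are not given: they have to be found in the camera images.
- nest (a point): Centre of the bottle nest, on the surface of the labeller's flat steel bed (30 mm above the bench). Its axes are the machine's: x towards the limit switch, away from the operator; y along the bed to the open infeed end; z up. The nest is entered by moving in -y; the bottle is home when it stands upright on this point, touching both V rollers. Front (-x) side of the lane is open
- v_roller (a point): Top of one of the nest's two black rubber V rollers (30 mm in diameter, tops 43 mm above the bed), which stand at x = -31 and +31 mm, y = -37 mm from the nest's centre. Behind them the grey control housing (85 mm above the bed) begins 75 mm beyond the nest's centre in -y
- rail_end (a point): Infeed end of the fixed steel guide rail on the lane's rear (+x) side: round bar, 22 to 30 mm above the bed. From the nest its lane face runs at x = 36 mm from y = 55 to 125 mm, then flares to this end at x = 66, y = 160 mm. A fixed bin of spare stoppers, 35 mm high, stands on the bed's far corner (x = 112 to 188, y = 180 to 280 mm)
- bottle_mid (a point): Amber 200 ml bottle, full, about 0.4 kg, standing on the infeed end of the bed. This point is on its axis, 35 mm above its foot. Round body 66 mm in diameter, straight up to 70 mm, sloping shoulder to 84 mm, neck 28 mm (lip 34 mm) in diameter up to 98 mm. Glass foot slides on the steel with a friction of about 0.3
- stopper_top (a point): Centre of the top of the bottle's stopper: dark wooden head 36 mm in diameter and 16 mm thick over a cork shank. Its top is 114 mm above the bed when home, up to 10 mm more when proud
- stopper (a joint): Slide of the stopper down the neck (m): 0 = stands 10 mm proud, 0.010 = head down on the lip of the bottle, fully home. Needs about 7 N of push; stays where it is left
- trip (a joint): Limit switch roller arm (rad): 0 = at rest, pointing along the machine's -x across the bottle's path; grows as the roller is pushed aside towards -y (anticlockwise from above). The switch trips at 0.70; a bottle home in the nest holds it at about 0.78. Stop at 1.3. Light return spring, under 1 N at the roller
- trip_roller_mid (a point): Centre of the red roller (22 mm in diameter, 11 mm thick) at the end of the limit switch's 65 mm steel arm. The roller is 56 mm above the bed, the arm lies just above it (up to 70 mm above the bed)
- switch_shaft (a point): Vertical shaft of the limit switch, on which the roller arm turns, on the head of the blue switch body (40 mm wide, top 56 mm above the bed, reaching 85 mm further in the machine's +x)
- press_arm (a joint): Pressure arm (rad): 0 = swung fully open, grows as it swings in (clockwise seen from above) about point press_pivot; its roller meets a bottle that is home at about 1.31. Stop at 1.5. Stiff hinge: moves with 1 to 2 N at the grip and stays where it is left
- press_pivot (a point): Vertical pivot axis of the pressure arm, on the operator's side of the nest (x = -80, y = -10 mm from it)
- press_grip (a point): Middle of the upright round black grip at the end of the pressure arm: 18 mm in diameter and 52 mm long (66 to 118 mm above the bed), this point 94 mm above the bed and 82 mm from the pivot axis. The grip is to be swung in; when the arm bears on the bottle the grip stands 66 mm from the bottle's axis
- press_roller (a point): Middle of the pressure arm's black rubber roller (28 mm in diameter, 25 to 65 mm above the bed), 76 mm from the pivot axis and 19 mm from the grip's axis
- start (a joint): Green start button (m): 0 = up, 0.006 = fully pressed; it counts as pressed from 0.004. Springs back; about 5 N
- start_top (a point): Centre of the top of the green start button (32 mm in diameter) on the flat top of the control housing; pressed straight down
- stop (a joint): Red stop button (m): 0 = up, 0.006 = fully pressed. Must not be pressed
- stop_top (a point): Centre of the top of the red stop button (36 mm in diameter, yellow collar) on the housing, 80 mm from the start button in the machine's -y. A white label reel, 112 mm in diameter, its spindle up to 66 mm above the housing, stands behind the two buttons, its axis 121 mm from them in the machine's +x
- glass_mid (a point): Tulip-shaped nosing glass, 109 mm high, 66 mm wide, standing on the bench; the point is on its axis 55 mm up. Leave alone
- done_mid (a point): A finished, labelled bottle of the same shape standing on the bench; the point is 35 mm up its axis. Leave alone
- mallet_mid (a point): Wooden bung mallet lying on the bench, 236 mm long overall, head 110 mm wide and 52 mm high; the point is near its middle. Leave alone
Not all that is in view belongs to the job. Leave any blue, pink or yellow look-alike of the part that bears bottle_mid alone.

How it is judged:
On the way, in this order (a step that is already met when the one before it is completed fails the run):
1. the stopper is pressed fully home (value of joint stopper above 0.0085 m), for 0.1 s.
2. the bottle stands home in the nest and holds the limit switch tripped (value of joint trip above 0.7 rad and horizontal distance between bottle_mid and nest below 0.008 m), for 0.2 s.
3. the pressure arm is swung in and its roller bears on the bottle (value of joint press_arm above 1.25 rad and horizontal distance between press_roller and bottle_mid below 0.05 m and value of joint trip above 0.7 rad), for 0.2 s.
4. the green start button is pressed (value of joint start above 0.004 m), for 0.05 s.
At the end, for the whole second after the job is handed in: Stopper home within 1.5 mm; bottle upright, still, within 6 mm of the nest centre, holding the limit switch tripped (over 0.70 rad); pressure arm past 1.25 rad, its roller within 3 mm of the bottle; start button pressed and up again (all of step 3 and value of joint stopper above 0.0085 m and horizontal distance between bottle_mid and nest below 0.006 m and angle between bottle_mid's own z axis and vertical below 0.06 rad and value of joint start below 0.002 m and linear speed of bottle below 0.01 m/s); the robot touches nothing.
It fails at once if the bottle is lifted off the bed (more than 15 mm) (z of bottle_mid in the frame of nest above 0.05 m).
It fails at once if the bottle is tipped (more than 20 degrees) (angle between bottle_mid's own z axis and vertical above 0.35 rad).
It fails at once if the red stop button is pressed (value of joint stop above 0.003 m).
It fails at once if start is pressed before the bottle is home and clamped (value of joint start above 0.003 m and (value of joint press_arm below 1.2 rad or value of joint trip below 0.65 rad)).
It fails at once if the glass, the finished bottle or the mallet is moved more than 30 mm (distance of any of glass_mid, done_mid, mallet_mid from where it was at the start of the episode above 0.03 m).
It also fails if it takes over 64 s, if anything falls off the work surface, if the arm or the gripper's body presses on something with over 40 N, if the wrist force passes 120 N, or if a joint passes its speed limit or range.

## Working session

There is one attempt and no reset: what is moved stays moved. The work goes in short steps, Python scripts to look and compute and a tool call to move; the robot and the scene stay as the last step left them, time stands still between calls to the robot, and variables do not carry over. Pictures are saved under pics/ and viewed, at most 13 in all, crops included, and the job is handed in when it is done.

Besides the shell and the picture viewer there is one more tool, called in YAML: its name, and indented under it one key for each argument. jog_arm: Moves the arm, as the interface text tells. Its arguments: {"type":"object","properties":{"moves":{"type":"array"},"force":{"type":"number"}},"required":["moves"]}

```bash
mkdir -p pics
cat > h.py <<'E'
import numpy as np, cv2
from scipy.spatial.transform import Rotation as R
from bench import ctrl, camera, camera_params, recognise
def shot(n,fn=None):
    o=ctrl.get_obs(); im,d=camera(n)
    if fn: cv2.imwrite('pics/'+fn,im[:,:,::-1])
    p=camera_params(n); K=np.array(p['camera_matrix'])
    if n=='wrist':
        T=np.eye(4);T[:3,:3]=R.from_rotvec(o['orientation']).as_matrix();T[:3,3]=o['eef_pos'];W=T@np.array(p['mount'])
    else: W=np.array(p['world_from_camera'])
    def px(u,v,z=None):
        r=np.array([(u-K[0,2])/K[0,0],-(v-K[1,2])/K[1,1],-1.])
        if z is None: return (W@np.r_[r*d[int(v),int(u)],1])[:3]
        w=W[:3,:3]@r; return W[:3,3]+w*(z-W[2,3])/w[2]
    return im,d,px,W,K
def proj(P,W,K):
    c=np.linalg.inv(W)@np.r_[P,1]; return K[0,0]*c[0]/-c[2]+K[0,2], K[1,2]-K[1,1]*c[1]/-c[2]
E
python3 - <<'E'
from h import *
o=ctrl.get_obs();print({k:np.round(v,3) for k,v in o.items()})
for n in ['top','scene']:
    shot(n,n+'0.png')
    for k in ['v_roller','rail_end','bottle_mid','stopper_top','trip_roller_mid','switch_shaft','press_pivot','press_grip','press_roller','start_top','stop_top','glass_mid','done_mid','mallet_mid','nest']:
        try:print(n,k,[(np.round(r['centre'],3).tolist(),round(r['p'],2)) for r in recognise(n,k)[:3]])
        except Exception as e:print(k,e)
p=camera_params('top');print(p)
E
```

```text
{'t': np.float64(0.0), 'joint_pos': array([ 1.051,  0.494,  1.346, -0.   ,  1.302, -0.095]), 'qd': array([ 0.   ,  0.001,  0.   , -0.   ,  0.   , -0.001]), 'joint_efforts': array([-4.0000e-03, -8.7881e+01, -3.8186e+01,  7.0000e-02,  5.3000e-02,
       -0.0000e+00]), 'eef_pos': array([0.257, 0.569, 0.213]), 'orientation': array([-6.620e-01, -3.071e+00,  2.000e-03]), 'ft_force': array([-0.055, -0.299,  0.374]), 'torque': array([ 0.011, -0.068,  0.005]), 'finger_force': np.float64(0.0), 'opening': np.float64(0.091)}
top v_roller [([0.606, -0.042, 0.029], 0.96), ([0.635, -0.04, 0.097], 0.21)]
top rail_end [([0.607, -0.035, 0.032], 0.91)]
top bottle_mid [([0.623, 0.129, 0.106], 0.9), ([0.763, 0.357, 0.078], 0.85), ([0.706, 0.281, 0.081], 0.78)]
top stopper_top [([0.604, 0.306, 0.121], 0.57), ([0.778, 0.365, 0.124], 0.51), ([0.413, 0.165, 0.124], 0.4)]
top trip_roller_mid [([0.634, -0.041, 0.1], 0.44)]
top switch_shaft [([0.604, -0.04, 0.031], 0.9)]
top press_pivot [([0.602, -0.038, 0.028], 0.69), ([0.499, -0.225, 0.137], 0.57)]
top press_grip [([0.499, 0.005, 0.053], 0.68), ([0.606, -0.04
[... 1238 characters left out ...]
0.07], 0.25)]
scene glass_mid [([0.411, 0.425, 0.074], 0.83)]
scene done_mid [([0.608, 0.427, 0.071], 0.61), ([0.634, 0.131, 0.158], 0.58)]
scene mallet_mid [([0.466, -0.499, 0.036], 0.8)]
scene nest [([0.665, -0.068, 0.03], 0.6), ([0.499, 0.007, 0.07], 0.17)]
{'camera_matrix': array([[391.09331427,   0.        , 254.84818562],
       [  0.        , 391.09331427, 187.86151199],
       [  0.        ,   0.        ,   1.        ]]), 'world_from_camera': array([[-0.0734006 ,  0.97338699, -0.21709471,  0.29204291],
       [-0.99727849, -0.07315025,  0.00920029, -0.00527253],
       [-0.00692508,  0.21717919,  0.97610719,  1.42558642],
       [ 0.        ,  0.        ,  0.        ,  1.        ]])}
```

View pics/top0.png

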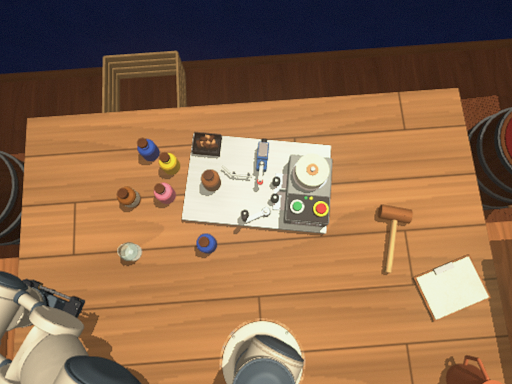

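View pics/scene0.png

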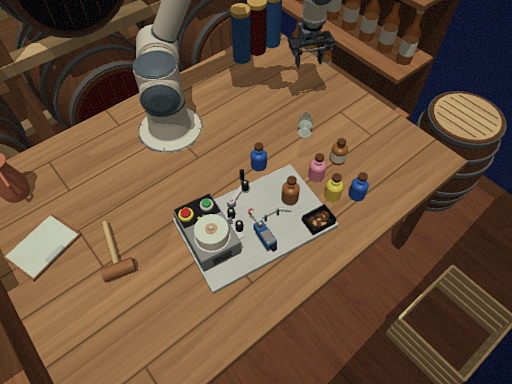

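The amber bottle is on the bed at top (210,180). Things that could be taken for it: the labelled finished bottle (129,197), blue (147,149) and (206,243), yellow (168,162) and pink (164,192). I choose the one on the bed and check it in a crop.

Run:
```python
from h import *
im,d,px,W,K=shot('top')
cv2.imwrite('pics/c1.png',cv2.resize(im[125:240,180:340,::-1],None,fx=5,fy=5,interpolation=cv2.INTER_CUBIC))
hsv=cv2.cvtColor(im,cv2.COLOR_RGB2HSV)
sub=np.zeros(im.shape[:2],bool);sub[185:225,282:332]=1
sub2=np.zeros_like(sub);sub2[165:200,250:272]=1
for n,m in [('green',sub&(abs(hsv[...,0]-65.)<20)&(hsv[...,1]>120)),('red',sub&((hsv[...,0]<6)|(hsv[...,0]>174))&(hsv[...,1]>150)),('trip',sub2&((hsv[...,0]<8)|(hsv[...,0]>172))&(hsv[...,1]>120))]:
    v,u=np.nonzero(m)
    if len(u):
        print(n,len(u),u.mean(),v.mean(),np.round(px(u.mean(),v.mean()),3), np.round(px(u.mean(),v.mean(),.13 if n!='trip' else .092),3))
for n,u,v in [('stopper',210,175),('bed',225,205),('housing',309,220),('bc1',193,133),('bc2',331,146),('bc3',327,234),('bc4',183,221)]: print(n,np.round(px(u,v),3),np.round(px(u,v,.03),3))
```

```text
green 55 297.41818181818184 205.0909090909091 [ 0.508 -0.154  0.142] [ 0.51  -0.156  0.13 ]
red 72 320.68055555555554 208.06944444444446 [ 0.493 -0.231  0.14 ] [ 0.494 -0.232  0.13 ]
trip 14 259.35714285714283 182.14285714285714 [ 0.607 -0.035  0.094] [ 0.608 -0.035  0.092]
stopper [0.631 0.13  0.152] [0.663 0.143 0.03 ]
bed [0.546 0.094 0.034] [0.547 0.094 0.03 ]
housing [ 0.459 -0.191  0.118] [ 0.47  -0.203  0.03 ]
bc1 [0.833 0.2   0.026] [0.832 0.199 0.03 ]
bc2 [ 0.749 -0.32   0.004] [ 0.741 -0.314  0.03 ]
bc3 [ 0.418 -0.268 -0.001] [ 0.415 -0.262  0.03 ]
bc4 [ 0.505  0.254 -0.001] [0.5   0.248 0.03 ]
```

View pics/c1.png

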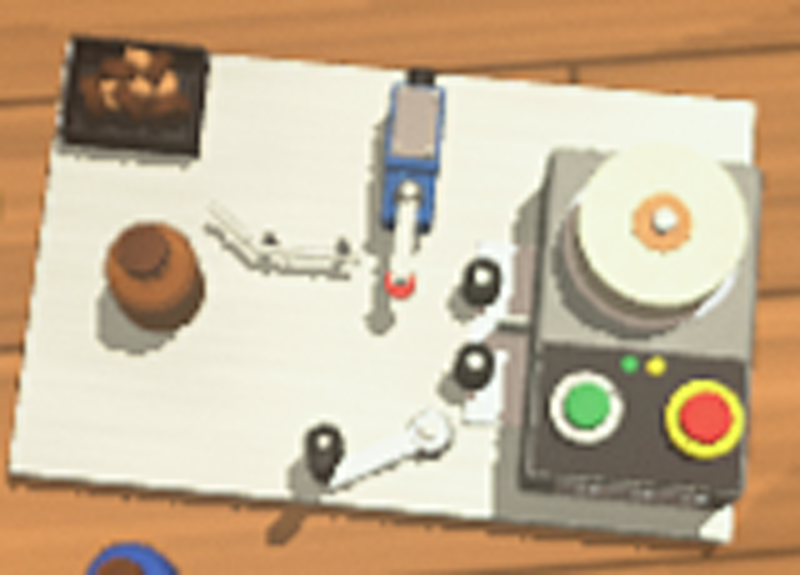

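The crop confirms the choice. The amber bottle with its dark stopper stands on the infeed end, stopper at crop (142,250). V rollers are at (483,272) and (475,360), trip roller (400,285), pressure grip (323,440), pivot (430,430), start (587,405), stop (706,417).

Run:
```python
from h import *
im,d,px,W,K=shot('top')
c=lambda x,y:(180+x/5,125+y/5)
for n,x,y,z in [('vr+',483,270,.073),('vr-',475,358,.073),('shaft',408,188,.095),('grip',323,435,.148),('pivot',430,428,.10),('stopper',142,250,.154),('start',587,405,.13),('stop',706,417,.13),('spindle',663,217,.181)]:
    print(n,np.round(px(*c(x,y),z),3),np.round(px(*c(x,y)),3))
o=ctrl.get_obs();print(o['t']);print(R.from_rotvec(o['orientation']).as_matrix().round(2));print(camera_params('wrist'))
```

```text
vr+ [ 0.619 -0.098  0.073] [ 0.618 -0.097  0.08 ]
vr- [ 0.556 -0.087  0.073] [ 0.555 -0.086  0.076]
shaft [ 0.677 -0.048  0.095] [ 0.675 -0.048  0.102]
grip [0.497 0.022 0.148] [0.506 0.024 0.096]
pivot [ 0.504 -0.05   0.1  ] [ 0.509 -0.051  0.07 ]
stopper [0.631 0.135 0.154] [0.63  0.135 0.155]
start [ 0.507 -0.155  0.13 ] [ 0.505 -0.154  0.143]
stop [ 0.493 -0.234  0.13 ] [ 0.492 -0.232  0.139]
spindle [ 0.62  -0.211  0.181] [ 0.621 -0.212  0.179]
1.7
[[-0.91  0.41  0.  ]
 [ 0.41  0.91  0.  ]
 [-0.    0.   -1.  ]]
{'camera_matrix': array([[329.23233233,   0.        , 255.62016328],
       [  0.        , 329.23233233, 186.59873811],
       [  0.        ,   0.        ,   1.        ]]), 'mount': array([[-5.01193391e-04,  9.57078056e-01,  2.89829853e-01,
         8.22394107e-02],
       [ 9.99999845e-01,  5.49938946e-04, -8.67446324e-05,
        -1.66597784e-03],
       [-2.42410108e-04,  2.89829765e-01, -9.57078183e-01,
        -1.69915928e-01],
       [ 0.00000000e+00,  0.00000000e+00,  0.00000000e+00,
         1.00000000e+00]])}
```

jog_arm:
  moves:
    - [[0, 0, 60], [0, 0, 0], 1]
    - [[358, -509, 90], [0, 0, -1.32], 0]
    - [[358, -509, 90], [0, 0, -1.32], -1]
    - [[358, -509, 90], [0, 0, -1.32], -1]
    - [[358, -509, 90], [0, 0, -1.32], -1]
    - [[358, -509, 90], [0, 0, -1.32], -1]
    - [[358, -509, 90], [0, 0, -1.32], -1]
    - [[358, -509, 90], [0, 0, -1.32], -1]
    - [[358, -509, 90], [0, 0, -1.32], -1]
    - [[358, -509, 90], [0, 0, -1.32], -1]
    - [[358, -509, 90], [0, 0, -1.32], -1]
    - [[358, -509, 90], [0, 0, -1.32], -1]
    - [[358, -509, 90], [0, 0, -1.32], -1]
    - [[358, -509, 90], [0, 0, -1.32], -1]
    - [[358, -509, 90], [0, 0, -1.32], -1]
    - [[358, -509, 90], [0, 0, -1.32], -1]
    - [[358, -509, 90], [0, 0, -1.32], -1]
    - [[358, -509, 90], [0, 0, -1.32], -1]
    - [[358, -509, 90], [0, 0, -1.32], -1]
    - [[358, -509, 90], [0, 0, -1.32], -1]

```text
t: 3.37
eef_pos: [0.6149, 0.0614, 0.3039]
orientation: [-2.405, -2.021, 0.0]
ft_force: [-0.2, 0.4, -0.6]
opening: 0.0005
finger_force: 0.0
```

Run:
```python
from h import *
o=ctrl.get_obs();print(o['t'],o['eef_pos'].round(4),o['orientation'].round(3),o['joint_pos'].round(2),o['opening'],o['ft_force'].round(2))
im,d,px,W,K=shot('wrist','w1.png')
a=np.radians(-10);X=np.array([np.cos(a),np.sin(a),0]);Y=np.array([-np.sin(a),np.cos(a),0]);N=np.array([.594,-.056,.03])
big=cv2.resize(im[:,:,::-1],None,fx=1.5,fy=1.5).copy()
for q in [(0,0,0),(-31,-37,43),(31,-37,43),(-80,-10,0),(66,160,26)]:
    u,v=proj(N+(X*q[0]+Y*q[1])/1e3+np.array([0,0,q[2]/1e3]),W,K);cv2.drawMarker(big,(int(u*1.5),int(v*1.5)),(255,0,255),0,12,1)
cv2.imwrite('pics/w1b.png',big)
```

```text
3.3667 [0.6149 0.0614 0.3039] [-2.405 -2.021  0.   ] [0.   0.42 1.23 0.   1.5  0.18] 0.0005073267452425461 [-0.17  0.38 -0.59]
```

View pics/w1b.png

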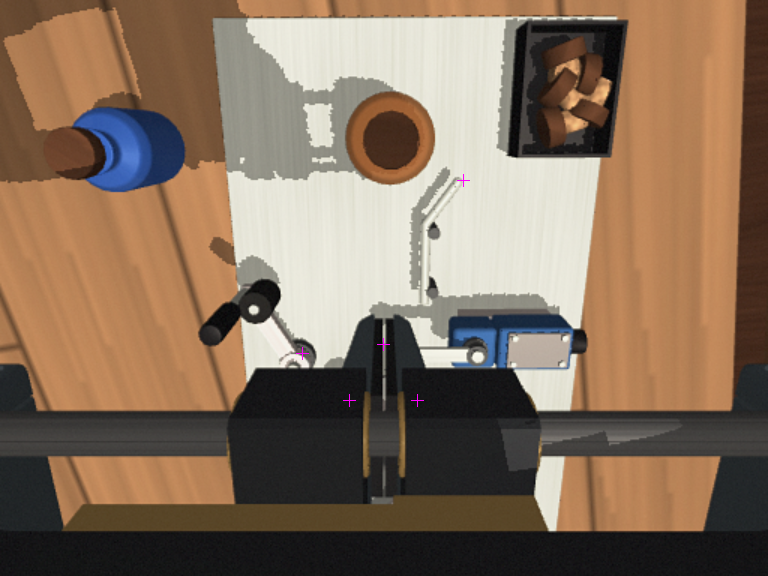

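The overlaid markers agree with the rail end (462,180) and the pivot (300,353), so the machine frame is good. The stopper is at (391,140), the grip top at about (211,331), and the press roller at about (262,297).

Run:
```python
from h import *
im,d,px,W,K=shot('wrist')
a=np.radians(-10);X=np.array([np.cos(a),np.sin(a),0]);Y=np.array([-np.sin(a),np.cos(a),0]);N=np.array([.594,-.056,.03])
for n,u,v,z in [('stop',391,140,.154),('griptop',211,333,.148),('rollertop',262,303,.095),('railend',461,180,.058),('shaft',477,353,.1),('pivot',300,353,.06)]:
    for p in (px(u/1.5,v/1.5,z),px(u/1.5,v/1.5)): print(n,p.round(4),((p-N)@X).round(4),((p-N)@Y).round(4))
hs=cv2.cvtColor(im,cv2.COLOR_RGB2HSV);P=np.array([px(u,v) for v in range(70,120) for u in range(240,285)])
b=P[(P[:,2]>.14)];print('stopper pts',len(b),((b.max(0)+b.min(0))/2).round(4),np.percentile(b[:,2],[5,50,95]).round(4))
b=P[(P[:,2]>.07)&(P[:,2]<.1)];print('body',((b.max(0)+b.min(0))/2).round(4))
```

```text
stop [0.6321 0.1348 0.154 ] 0.0044 0.1945
stop [0.6321 0.1348 0.1522] 0.0044 0.1945
griptop [0.4835 0.0262 0.148 ] -0.1231 0.0618
griptop [0.4832 0.0259 0.1473] -0.1234 0.0615
rollertop [0.5079 0.0259 0.095 ] -0.099 0.0657
rollertop [0.5078 0.0258 0.0946] -0.0991 0.0655
railend [0.6849 0.0914 0.058 ] 0.064 0.1609
railend [0.685  0.0913 0.0574] 0.064 0.1609
shaft [ 0.6743 -0.0459  0.1   ] 0.0774 0.0239
shaft [ 0.6746 -0.0471  0.0977] 0.0779 0.0228
pivot [ 0.5193 -0.0381  0.06  ] -0.0767 0.0047
pivot [ 0.5173 -0.0414  0.0523] -0.0781 0.0011
stopper pts 1162 [0.6318 0.1347 0.3115] [0.1517 0.153  0.1543]
body [0.6335 0.1292 0.0988]
```

jog_arm:
  moves:
    - [[17, 74, 0], [0, 0, 0], -1]
    - [[17, 74, 0], [0, 0, 0], -1]
    - [[17, 74, -40], [0, 0, 0], -1]
    - [[17, 74, -80], [0, 0, 0], -1]
    - [[17, 74, -115], [0, 0, 0], -1]
    - [[17, 74, -135], [0, 0, 0], -1]
    - [[17, 74, -145], [0, 0, 0], -1]
    - [[17, 74, -150], [0, 0, 0], -1]
    - [[17, 74, -153], [0, 0, 0], -1]
    - [[17, 74, -156], [0, 0, 0], -1]
    - [[17, 74, -158], [0, 0, 0], -1]
    - [[17, 74, -158], [0, 0, 0], -1]
    - [[17, 74, -158], [0, 0, 0], -1]

```text
t: 4.55
eef_pos: [0.6334, 0.1348, 0.1476]
orientation: [2.405, 2.019, 0.004]
ft_force: [-0.3, -0.2, 0.1]
opening: 0.0007
finger_force: 0.0
```

jog_arm:
  moves:
    - [[0, 0, -1], [0, 0, 0], -1]
    - [[0, 0, -2], [0, 0, 0], -1]
    - [[0, 0, -3], [0, 0, 0], -1]
    - [[0, 0, -3], [0, 0, 0], -1]

```text
t: 4.88
eef_pos: [0.6334, 0.1348, 0.1442]
orientation: [2.405, 2.019, 0.003]
ft_force: [-1.0, 1.1, 8.5]
opening: 0.0002
finger_force: 3.9
```

jog_arm:
  moves:
    - [[0, 0, -1], [0, 0, 0], -1]
    - [[0, 0, -1], [0, 0, 0], -1]
    - [[0, 0, -2], [0, 0, 0], -1]
    - [[0, 0, -2], [0, 0, 0], -1]

```text
t: 5.22
eef_pos: [0.6341, 0.1347, 0.1441]
orientation: [2.404, 2.019, 0.006]
ft_force: [-6.3, -0.4, 31.3]
opening: 0.0006
finger_force: 15.6
```

jog_arm:
  moves:
    - [[0, 0, 15], [0, 0, 0], -1]
    - [[0, 0, 40], [0, 0, 0], -0.03]
    - [[4, 30, 40], [0, 0, 0], -0.03]
    - [[9, 61, 40], [0, 0, 0], -0.03]
    - [[9, 61, 40], [0, 0, 0], -0.03]
    - [[9, 61, 0], [0, 0, 0], -0.03]
    - [[9, 61, -40], [0, 0, 0], -0.03]
    - [[9, 61, -62], [0, 0, 0], -0.03]
    - [[9, 61, -62], [0, 0, 0], -0.03]
    - [[9, 61, -62], [0, 0, 0], -0.03]

```text
t: 6.05
eef_pos: [0.6414, 0.1953, 0.0789]
orientation: [-2.406, -2.02, 0.002]
ft_force: [0.1, 0.6, 0.5]
opening: 0.0442
finger_force: 0.0
```

Run:
```python
from h import *
im,d,px,W,K=shot('wrist')
big=cv2.resize(im[:,:,::-1],None,fx=1.2,fy=1.2)
im,d,px,W,K=shot('scene');s=cv2.resize(im[130:280,170:370,::-1],None,fx=2.3,fy=2.3)
cv2.imwrite('pics/p2.png',np.vstack([cv2.resize(big,(460,345)),s[:250]]) if 0 else np.hstack([cv2.resize(big,(400,300)),cv2.resize(s,(400,300))]))
```

```text
(no output)
```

View pics/p2.png

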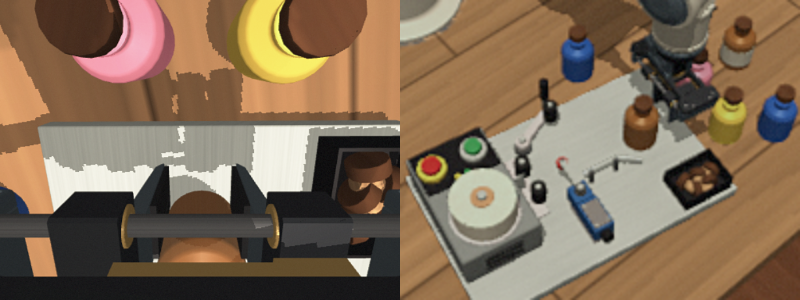

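The wrist half shows the bottle centred between the two open fingers, and the scene half shows the stopper seated. The push line along the lane is clear.

jog_arm:
  moves:
    - [[-1, -5, 0], [0, 0, 0], -0.03]
    - [[-3, -14, 0], [0, 0, 0], -0.03]
    - [[-4, -20, 0], [0, 0, 0], -0.03]
    - [[-5, -26, 0], [0, 0, 0], -0.03]
    - [[-7, -36, 0], [0, 0, 0], -0.03]
    - [[-9, -46, 0], [0, 0, 0], -0.03]
    - [[-11, -56, 0], [0, 0, 0], -0.03]
    - [[-13, -66, 0], [0, 0, 0], -0.03]
    - [[-14, -76, 0], [0, 0, 0], -0.03]
    - [[-16, -86, 0], [0, 0, 0], -0.03]
    - [[-18, -96, 0], [0, 0, 0], -0.03]
    - [[-20, -106, 0], [0, 0, 0], -0.03]
    - [[-22, -116, 0], [0, 0, 0], -0.03]
    - [[-24, -126, 0], [0, 0, 0], -0.03]
    - [[-26, -136, 0], [0, 0, 0], -0.03]
    - [[-28, -146, 0], [0, 0, 0], -0.03]
    - [[-30, -156, 0], [0, 0, 0], -0.03]
    - [[-32, -166, 0], [0, 0, 0], -0.03]
    - [[-33, -176, 0], [0, 0, 0], -0.03]
    - [[-34, -180, 0], [0, 0, 0], -0.03]

```text
t: 7.82
eef_pos: [0.6073, 0.0138, 0.0788]
orientation: [2.407, 2.019, -0.001]
ft_force: [0.2, 1.1, -0.7]
opening: 0.0443
finger_force: 1.0
```

Run:
```python
from h import *
im,d,px,W,K=shot('scene');s=cv2.resize(im[130:280,170:370,::-1],None,fx=3,fy=3,interpolation=cv2.INTER_CUBIC)
cv2.imwrite('pics/p3.png',s)
```

```text
(no output)
```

View pics/p3.png

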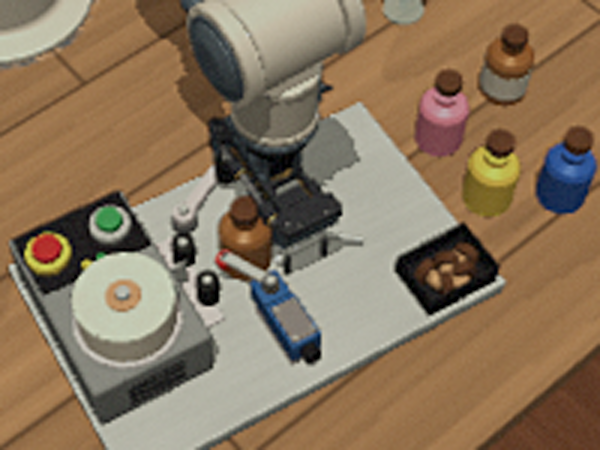

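The bottle is upright at (245,235) and touching the red trip roller at (222,262). I push the last 30 mm slowly.

jog_arm:
  moves:
    - [[-1, -6, 0], [0, 0, 0], -0.03]
    - [[-2, -12, 0], [0, 0, 0], -0.03]
    - [[-3, -18, 0], [0, 0, 0], -0.03]
    - [[-4, -22, 0], [0, 0, 0], -0.03]
    - [[-5, -25, 0], [0, 0, 0], -0.03]
    - [[-5, -27, 0], [0, 0, 0], -0.03]
    - [[-5, -27, 0], [0, 0, 0], -0.03]

```text
t: 8.45
eef_pos: [0.6024, -0.0119, 0.0789]
orientation: [-2.406, -2.02, 0.001]
ft_force: [-0.4, -0.2, -0.4]
opening: 0.0441
finger_force: 0.3
```

jog_arm:
  moves:
    - [[0, -2, 0], [0, 0, 0], -0.03]
    - [[0, -2, 0], [0, 0, 0], -0.03]
    - [[-1, -4, 0], [0, 0, 0], -0.03]
    - [[-1, -4, 0], [0, 0, 0], -0.03]

```text
t: 8.78
eef_pos: [0.6015, -0.0145, 0.0791]
orientation: [-2.405, -2.019, -0.002]
ft_force: [-1.4, 12.2, 2.0]
opening: 0.0442
finger_force: 7.0
```

jog_arm:
  moves:
    - [[0, 2, 0], [0, 0, 0], -0.03]
    - [[1, 6, 0], [0, 0, 0], -0.03]
    - [[4, 20, 0], [0, 0, 0], -0.03]
    - [[8, 45, 0], [0, 0, 0], -0.03]
    - [[10, 60, 20], [0, 0, 0], -0.03]
    - [[10, 60, 60], [0, 0, 0], -0.03]
    - [[10, 70, 100], [0, 0, 0], -0.03]
    - [[10, 90, 140], [0, 0, 0], -0.03]
    - [[10, 115, 175], [0, 0, 0], -0.03]
    - [[10, 115, 175], [0, 0, 0], -0.03]
    - [[10, 115, 175], [0, 0, 0], -0.03]

```text
t: 9.7
eef_pos: [0.6127, 0.1017, 0.2564]
orientation: [2.402, 2.021, 0.006]
ft_force: [0.3, 0.0, -0.6]
opening: 0.0443
finger_force: 0.0
```

Run:
```python
from h import *
o=ctrl.get_obs();print(o['t'],o['eef_pos'].round(4))
im,d,px,W,K=shot('wrist')
a=np.radians(-10);X=np.array([np.cos(a),np.sin(a),0]);Y=np.array([-np.sin(a),np.cos(a),0]);N=np.array([.594,-.056,.03])
P=np.array([[px(u,v) for u in range(512)] for v in range(384)]);m=np.stack([(P-N)@X,(P-N)@Y,P[...,2]-.03],-1)
hs=cv2.cvtColor(im,cv2.COLOR_RGB2HSV)
s=(abs(m[...,0])<.06)&(abs(m[...,1])<.05)&(m[...,2]>.103)&(m[...,2]<.13);print('stopper',s.sum(),((m[s].max(0)+m[s].min(0))/2).round(4),np.median(m[s],0).round(4))
g=(m[...,0]<-.09)&(m[...,0]>-.17)&(abs(m[...,1]-.05)<.05)&(m[...,2]>.105)&(m[...,2]<.13);print('grip',g.sum(),((m[g].max(0)+m[g].min(0))/2).round(4) if g.any() else'')
r=((hs[...,0]<6)|(hs[...,0]>174))&(hs[...,1]>150)&(hs[...,2]>90)&(m[...,0]>0)&(m[...,0]<.08);print('tripred',r.sum(),np.median(m[r],0).round(4) if r.any() else '')
im2=cv2.resize(im[:,:,::-1],None,fx=1.5,fy=1.5);cv2.imwrite('pics/w4.png',im2)
```

```text
9.7 [0.6127 0.1017 0.2564]
stopper 845 [-0.0002  0.0058  0.1091] [-0.0007  0.008   0.1127]
grip 0 
tripred 48 [ 0.0288 -0.0305  0.0604]
```

View pics/w4.png

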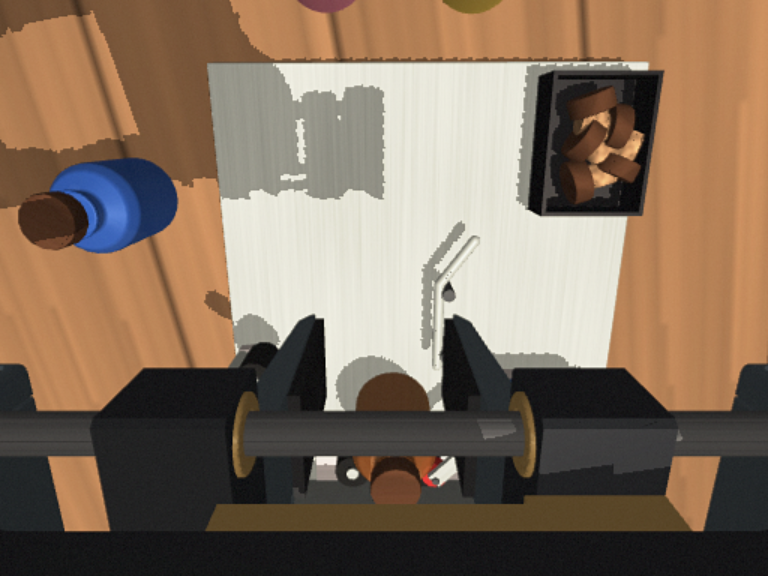

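The bottle stands in the nest with the red trip roller pushed aside at (435,475). I check its position with the top camera.

Run:
```python
from h import *
a=np.radians(-10);X=np.array([np.cos(a),np.sin(a),0]);Y=np.array([-np.sin(a),np.cos(a),0]);N=np.array([.594,-.056,.03])
for c in ['top','scene']:
    im,d,px,W,K=shot(c)
    for k in ['stopper_top','bottle_mid','press_grip','trip_roller_mid','press_roller']:
        for r in recognise(c,k)[:3]:
            p=np.array(r['centre']);print(c,k,round(r['p'],2),(((p-N)@X)*1e3).round(1),(((p-N)@Y)*1e3).round(1),(p[2]-.03).round(4))
    if c=='top':
        u,v=proj(N+np.array([0,0,.114]),W,K);print(u,v)
        cv2.imwrite('pics/t5.png',cv2.resize(im[150:215,230:310,::-1],None,fx=8,fy=8,interpolation=cv2.INTER_CUBIC))
```

```text
top stopper_top 0.49 2.0 5.0 0.1108
top stopper_top 0.39 103.6 446.4 0.0921
top stopper_top 0.17 16.3 -63.8 0.0015
top bottle_mid 0.72 -61.4 363.3 0.0614
top bottle_mid 0.7 -8.6 4.1 0.0762
top bottle_mid 0.7 97.3 438.9 0.0488
top press_grip 0.65 -101.5 39.5 0.0251
top trip_roller_mid 0.39 49.0 -3.7 0.0678
top press_roller 0.49 -104.5 36.5 0.0305
265.9250307380924 182.13077858678176
scene stopper_top 0.56 60.8 356.7 0.0972
scene stopper_top 0.56 -215.1 184.9 0.0931
scene stopper_top 0.49 108.2 441.8 0.0969
scene bottle_mid 0.95 70.4 345.9 0.0483
scene bottle_mid 0.87 -198.3 179.1 0.0427
scene bottle_mid 0.58 14.8 -4.5 0.0808
scene press_grip 0.65 -106.9 50.8 0.0377
scene trip_roller_mid 0.15 -106.9 47.1 0.0417
scene press_roller 0.75 -107.0 49.2 0.0388
scene press_roller 0.4 -47.7 -455.0 0.0057
```

View pics/t5.png

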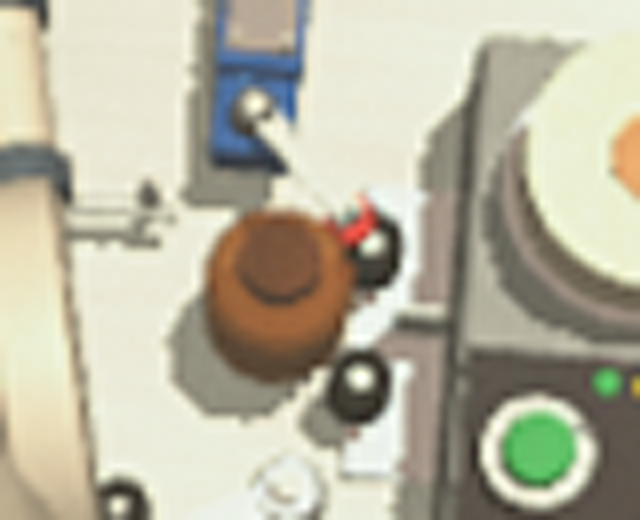

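The bottle sits against both rollers (tops at crop (372,240) and (362,380)). The arm angle measures about 0.8 rad, which is tripped. Next is the grip of the pressure arm.

jog_arm:
  moves:
    - [[-35, -20, 0], [0, 0, 0], -0.03]
    - [[-70, -40, 0], [0, 0, 0], -0.03]
    - [[-105, -60, 0], [0, 0, 0], -0.03]
    - [[-128, -76, -20], [0, 0, 0], -0.03]
    - [[-128, -76, -60], [0, 0, 0], -0.03]
    - [[-128, -76, -80], [0, 0, 0], -0.03]
    - [[-128, -76, -80], [0, 0, 0], -0.03]

```text
t: 10.93
eef_pos: [0.4812, 0.0233, 0.171]
orientation: [-2.404, -2.017, 0.006]
ft_force: [-1.2, 0.4, -0.4]
opening: 0.0441
finger_force: 0.0
```

Run:
```python
from h import *
o=ctrl.get_obs();print(o['t'],o['eef_pos'].round(4))
im,d,px,W,K=shot('wrist')
im2,d2,px2,W2,K2=shot('scene')
cv2.imwrite('pics/p6.png',np.hstack([cv2.resize(im[:,:,::-1],(400,300)),cv2.resize(im2[155:230,200:300,::-1],(400,300),interpolation=cv2.INTER_CUBIC)]))
```

```text
10.9333 [0.4812 0.0233 0.171 ]
```

View pics/p6.png

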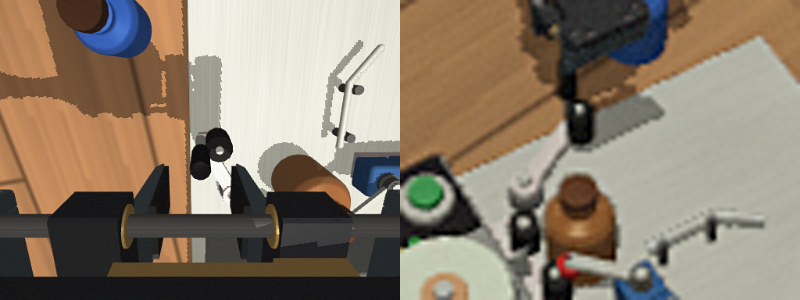

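Wrist half: the grip is at about (200,168), midway between the finger tips at (158,170) and (240,170). I compute the y offset.

Run:
```python
from h import *
o=ctrl.get_obs();e=o['eef_pos'];print(e.round(4))
im,d,px,W,K=shot('wrist')
P=np.array([px(u,v) for v in range(150,250) for u in range(225,310)])
b=P[(P[:,2]>.13)&(P[:,2]<.16)]
print(len(b),b.min(0).round(4),b.max(0).round(4),np.median(b,0).round(4))
t=b[b[:,2]>.143];print(len(t),((t.min(0)+t.max(0))/2).round(4),((t.min(0)+t.max(0))/2-e).round(4)*1e3)
```

```text
[0.4838 0.0235 0.1743]
707 [0.4723 0.0162 0.1301] [0.49   0.0331 0.1487] [0.4818 0.027  0.1464]
545 [0.4812 0.0245 0.1459] [ -2.6   1.  -28.4]
```

jog_arm:
  moves:
    - [[-2, 1, -20], [0, 0, 0], -0.03]
    - [[-2, 1, -40], [0, 0, 0], -0.03]
    - [[-2, 1, -56], [0, 0, 0], -0.03]
    - [[-2, 1, -56], [0, 0, 0], -0.6]
    - [[-2, 1, -56], [0, 0, 0], -1]
    - [[-2, 1, -56], [0, 0, 0], -1]
    - [[-2, 1, -56], [0, 0, 0], -1]
    - [[-2, 1, -56], [0, 0, 0], -1]
  force: 12

```text
t: 11.75
eef_pos: [0.4824, 0.0245, 0.1191]
orientation: [2.405, 2.019, 0.002]
ft_force: [-1.4, 2.8, 9.3]
opening: 0.0177
finger_force: 12.0
```

jog_arm:
  moves:
    - [[0, 0, 2], [0, 0, 0], -1]
    - [[8, 3, 2], [0, 0, 0], -1]
    - [[16, 5, 2], [0, 0, 0], -1]
    - [[25, 6, 2], [0, 0, 0], -1]
    - [[33, 6, 2], [0, 0, 0], -1]
    - [[41, 5.5, 2], [0, 0, 0], -1]
    - [[49, 4, 2], [0, 0, 0], -1]
    - [[57, 2, 2], [0, 0, 0], -1]
    - [[65, -1, 2], [0, 0, 0], -1]
    - [[72, -5, 2], [0, 0, 0], -1]
    - [[79, -9, 2], [0, 0, 0], -1]
    - [[84, -13, 2], [0, 0, 0], -1]
    - [[86, -15, 2], [0, 0, 0], -1]
    - [[86, -15, 2], [0, 0, 0], -1]

```text
t: 12.92
eef_pos: [0.5678, 0.0093, 0.1199]
orientation: [-2.406, -2.019, -0.0]
ft_force: [-0.7, 3.8, -0.6]
opening: 0.0173
finger_force: 12.0
```

jog_arm:
  moves:
    - [[1, -1, 0], [0, 0, 0], -1]
    - [[2, -2, 0], [0, 0, 0], -1]
    - [[3, -3, 0], [0, 0, 0], -1]
    - [[3, -3, 0], [0, 0, 0], -1]

```text
t: 13.25
eef_pos: [0.5678, 0.0077, 0.1194]
orientation: [-2.402, -2.016, 0.004]
ft_force: [-14.7, 14.5, 8.2]
opening: 0.0181
finger_force: 12.0
```

The arm is bearing on the bottle (about 20 N). I ease off, release and check.

jog_arm:
  moves:
    - [[-1, 1, 0], [0, 0, 0], -1]
    - [[-2, 2, 0], [0, 0, 0], -0.45]
    - [[-2, 2, 0], [0, 0, 0], -0.15]
    - [[-2, 2, 0], [0, 0, 0], -0.15]
    - [[-2, 2, 10], [0, 0, 0], -0.15]
    - [[-2, 2, 45], [0, 0, 0], -0.15]
    - [[-2, 10, 85], [0, 0, 0], -0.15]
    - [[0, 50, 120], [0, 0, 0], -1]
    - [[0, 90, 140], [0, 0, 0], -1]
    - [[0, 110, 140], [0, 0, 0], -1]
    - [[0, 110, 140], [0, 0, 0], -1]

```text
t: 14.17
eef_pos: [0.5716, 0.1212, 0.2634]
orientation: [2.402, 2.022, 0.008]
ft_force: [-1.1, 0.2, -0.3]
opening: 0.015
finger_force: 0.0
```

Run:
```python
from h import *
a=np.radians(-10);X=np.array([np.cos(a),np.sin(a),0]);Y=np.array([-np.sin(a),np.cos(a),0]);N=np.array([.594,-.056,.03])
o=ctrl.get_obs();print(o['t'],o['eef_pos'].round(4))
im,d,px,W,K=shot('top')
big=im[150:210,235:315,::-1]
imw,dw,pxw,_,_=shot('wrist')
for n,q in [('top',px),('wrist',pxw)]:
    P=np.array([[q(u,v) for u in range(512)] for v in range(384)])
    m=np.stack([(P-N)@X,(P-N)@Y,P[...,2]-.03],-1)*1e3
    for k,c,z0,z1 in [('stopper',(0,0),104,122),('grip',(-33,57),104,126)]:
        s=(np.hypot(m[...,0]-c[0],m[...,1]-c[1])<28)&(m[...,2]>z0)&(m[...,2]<z1)
        if s.sum()>5: print(n,k,s.sum(),((m[s].max(0)+m[s].min(0))/2).round(1),np.median(m[s],0).round(1))
cv2.imwrite('pics/p7.png',np.hstack([cv2.resize(big,(400,300),interpolation=cv2.INTER_CUBIC),cv2.resize(imw[:,:,::-1],(400,300))]))
```

```text
14.1667 [0.5716 0.1212 0.2634]
top stopper 91 [  0.9   6.5 112.8] [  0.9   5.5 114.4]
top grip 26 [-35.2  60.3 115.3] [-37.7  59.8 117.5]
```

View pics/p7.png

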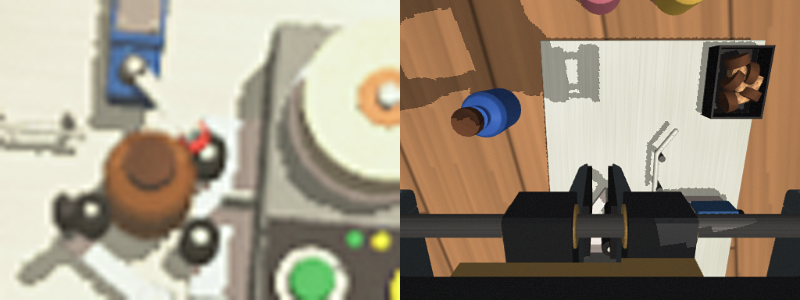

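Top half: the clamp roller is against the bottle and the trip roller is pushed aside. The grip-to-bottle distance of about 66 mm matches "bearing". The measured offset is the same for every part, so the bottle is home. Next I press start.

jog_arm:
  moves:
    - [[-9, -40, 0], [0, 0, 0], -1]
    - [[-18, -80, 0], [0, 0, 0], -1]
    - [[-27, -120, 0], [0, 0, 0], -1]
    - [[-36, -160, 0], [0, 0, 0], -1]
    - [[-45, -200, 0], [0, 0, 0], -1]
    - [[-54, -240, 0], [0, 0, 0], -1]
    - [[-64, -274, 0], [0, 0, 0], -1]
    - [[-64, -274, -30], [0, 0, 0], -1]
    - [[-64, -274, -65], [0, 0, 0], -1]
    - [[-64, -274, -95], [0, 0, 0], -1]
    - [[-64, -274, -105], [0, 0, 0], -1]
    - [[-64, -274, -112], [0, 0, 0], -1]
    - [[-64, -274, -112], [0, 0, 0], -1]

```text
t: 15.35
eef_pos: [0.5062, -0.1579, 0.1475]
orientation: [-2.406, -2.019, 0.001]
ft_force: [0.3, 0.1, 0.1]
opening: 0.0007
finger_force: 0.0
```

Run:
```python
from h import *
o=ctrl.get_obs();print(o['t'],o['eef_pos'].round(4),o['ft_force'].round(1))
im,d,px,W,K=shot('wrist')
hs=cv2.cvtColor(im,cv2.COLOR_RGB2HSV);m=(abs(hs[...,0]-65.)<20)&(hs[...,1]>120);v,u=np.nonzero(m)
if len(u):
    P=np.array([px(a,b) for a,b in zip(u,v)]);print(len(u),P.min(0).round(3),P.max(0).round(3),np.median(P,0).round(3))
im2,*_=shot('scene');cv2.imwrite('pics/p8.png',np.hstack([cv2.resize(im[:,:,::-1],(400,300)),cv2.resize(im2[155:230,165:265,::-1],(400,300),interpolation=cv2.INTER_CUBIC)]))
```

```text
15.35 [ 0.5062 -0.1579  0.1475] [0.3 0.1 0.1]
791 [ 0.491 -0.184  0.04 ] [ 0.6   -0.078  0.317] [ 0.508 -0.145  0.137]
```

View pics/p8.png

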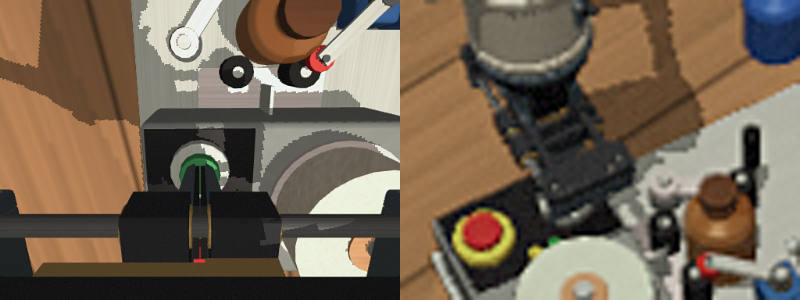

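The shut fingers are over the green button (wrist half, (200,165)). The red button is well clear.

jog_arm:
  moves:
    - [[0, 0, -5], [0, 0, 0], -1]
    - [[0, 0, -9], [0, 0, 0], -1]
    - [[0, 0, -12], [0, 0, 0], -1]
    - [[0, 0, -14], [0, 0, 0], -1]
    - [[0, 0, -14], [0, 0, 0], -1]

```text
t: 15.87
eef_pos: [0.5071, -0.1577, 0.134]
orientation: [2.405, 2.02, 0.001]
ft_force: [2.2, -0.8, 4.0]
opening: 0.0005
finger_force: 2.2
```

jog_arm:
  moves:
    - [[0, 0, -2], [0, 0, 0], -1]
    - [[0, 0, -4], [0, 0, 0], -1]
    - [[0, 0, -5], [0, 0, 0], -1]
    - [[0, 0, -5], [0, 0, 0], -1]

```text
t: 16.2
eef_pos: [0.5074, -0.1578, 0.1323]
orientation: [2.403, 2.018, 0.002]
ft_force: [-14.5, 5.3, 66.3]
opening: 0.0004
finger_force: 32.4
```

Fully pressed. I retract straight up.

jog_arm:
  moves:
    - [[0, 0, 5], [0, 0, 0], -1]
    - [[0, 0, 20], [0, 0, 0], -1]
    - [[0, 0, 60], [0, 0, 0], -1]
    - [[0, 0, 100], [0, 0, 0], -1]
    - [[0, 0, 140], [0, 0, 0], -1]
    - [[-60, 0, 170], [0, 0, 0], -1]
    - [[-60, 0, 170], [0, 0, 0], -1]
    - [[-60, 0, 170], [0, 0, 0], -1]
    - [[-60, 0, 170], [0, 0, 0], -1]

```text
t: 16.95
eef_pos: [0.4459, -0.1575, 0.2997]
orientation: [2.406, 2.018, 0.001]
ft_force: [0.2, -0.5, 0.5]
opening: 0.0003
finger_force: 0.0
```

Run:
```python
from h import *
o=ctrl.get_obs();print(o['t'],o['eef_pos'].round(3))
a=np.radians(-10);X=np.array([np.cos(a),np.sin(a),0]);Y=np.array([-np.sin(a),np.cos(a),0]);N=np.array([.594,-.056,.03])
im,d,px,W,K=shot('top')
P=np.array([[px(u,v) for u in range(230,330)] for v in range(140,230)]);m=np.stack([(P-N)@X,(P-N)@Y,P[...,2]-.03],-1)*1e3
for k,c in [('stopper',(0,0)),('grip',(-33,57))]:
    s=(np.hypot(m[...,0]-c[0],m[...,1]-c[1])<28)&(m[...,2]>104)&(m[...,2]<126);print(k,s.sum(),np.median(m[s],0).round(1))
cv2.imwrite('pics/p9.png',cv2.resize(im[150:225,235:335,::-1],None,fx=7,fy=7,interpolation=cv2.INTER_CUBIC))
```

```text
16.95 [ 0.446 -0.158  0.3  ]
stopper 90 [  1.2   5.3 114.8]
grip 26 [-37.5  59.9 117.8]
```

View pics/p9.png

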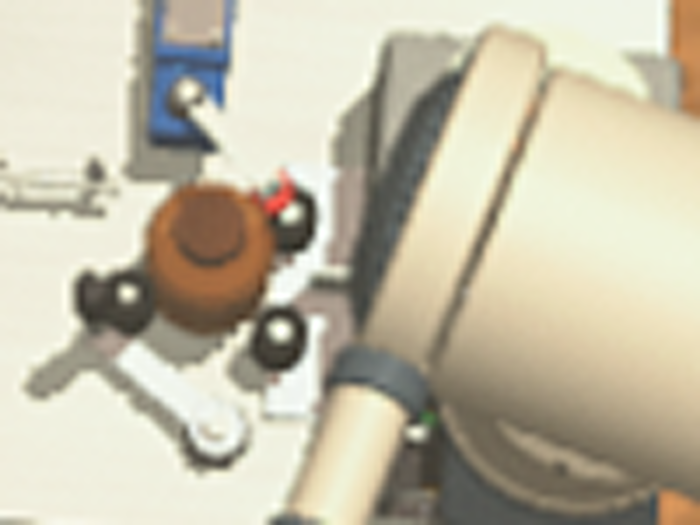

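The bottle is clamped and upright. I check the bottle-to-roller distances (48 mm expected) before handing in.

Run:
```python
from h import *
a=np.radians(-10);X=np.array([np.cos(a),np.sin(a),0]);Y=np.array([-np.sin(a),np.cos(a),0]);N=np.array([.594,-.056,.03])
im,d,px,W,K=shot('top')
P=np.array([[px(u,v) for u in range(230,330)] for v in range(140,230)]);m=np.stack([(P-N)@X,(P-N)@Y,P[...,2]-.03],-1)*1e3
S=np.array([1.2,5.3])
for c in [(31,-37),(-31,-37)]:
    s=(np.hypot(m[...,0]-c[0],m[...,1]-c[1])<17)&(m[...,2]>37)&(m[...,2]<52);q=(m[s].min(0)+m[s].max(0))/2;print(s.sum(),q.round(1),np.median(m[s],0).round(1),np.hypot(*(q[:2]-S)).round(1),np.hypot(*(np.median(m[s],0)[:2]-S)).round(1))
```

```text
33 [ 28.9 -35.3  43.9] [ 25.9 -37.   44.7] 49.1 49.0
55 [-33.1 -34.6  43.8] [-32.4 -34.3  43.8] 52.7 51.9
```

The gap to the front roller is uncertain at top-camera resolution, so I take one closer look with the wrist camera.

jog_arm:
  moves:
    - [[40, 10, 0], [0, 0, 0], -1]
    - [[80, 10, 0], [0, 0, 0], -1]
    - [[110, 10, 0], [0, 0, 0], -1]
    - [[115, 10, 0], [0, 0, 0], -1]
    - [[115, 10, 0], [0, 0, 0], -1]
    - [[115, 10, 0], [0, 0, 0], -1]

```text
t: 17.55
eef_pos: [0.5614, -0.1472, 0.2976]
orientation: [-2.404, -2.019, 0.002]
ft_force: [1.0, -0.4, 0.3]
opening: 0.0002
finger_force: 0.0
```

Run:
```python
from h import *
a=np.radians(-10);X=np.array([np.cos(a),np.sin(a),0]);Y=np.array([-np.sin(a),np.cos(a),0]);N=np.array([.594,-.056,.03])
o=ctrl.get_obs();print(o['t'],o['eef_pos'].round(3))
im,d,px,W,K=shot('wrist')
P=np.array([[px(u,v) for u in range(512)] for v in range(384)]);m=np.stack([(P-N)@X,(P-N)@Y,P[...,2]-.03],-1)*1e3
def fit(q):
    f=cv2.minEnclosingCircle(q[:,:2].astype(np.float32));return np.round(f[0],1),round(f[1],1)
for k,c,r,z0,z1 in [('stopper',(1,3),26,111,118),('v+',(31,-37),20,40,47),('v-',(-31,-37),20,40,47),('trip',(29,-30),22,59,75),('grip',(-35,58),16,113,122),('body',(0,0),45,55,69)]:
    s=(np.hypot(m[...,0]-c[0],m[...,1]-c[1])<r)&(m[...,2]>z0)&(m[...,2]<z1)
    if s.sum()>8: print(k,s.sum(),np.median(m[s],0).round(1),fit(m[s]))
big=cv2.resize(im[:,:,::-1],None,fx=1.5,fy=1.5);cv2.imwrite('pics/p10.png',big)
```

```text
17.55 [ 0.561 -0.147  0.298]
stopper 1189 [ -0.2   2.1 112.9] (array([-0.1,  1.7]), 17.9)
v+ 338 [ 23.3 -41.7  42.2] (array([ 26.8, -37.8]), 14.8)
v- 500 [-34.4 -38.2  42.1] (array([-34.8, -37.9]), 14.8)
trip 467 [ 32.2 -24.1  65.7] (array([ 27.6, -23.6]), 20.3)
grip 245 [-37.5  53.  116.9] (array([-37.3,  55.5]), 8.7)
body 484 [ 23.1 -12.7  64.2] (array([0.3, 0.4]), 44.8)
```

View pics/p10.png

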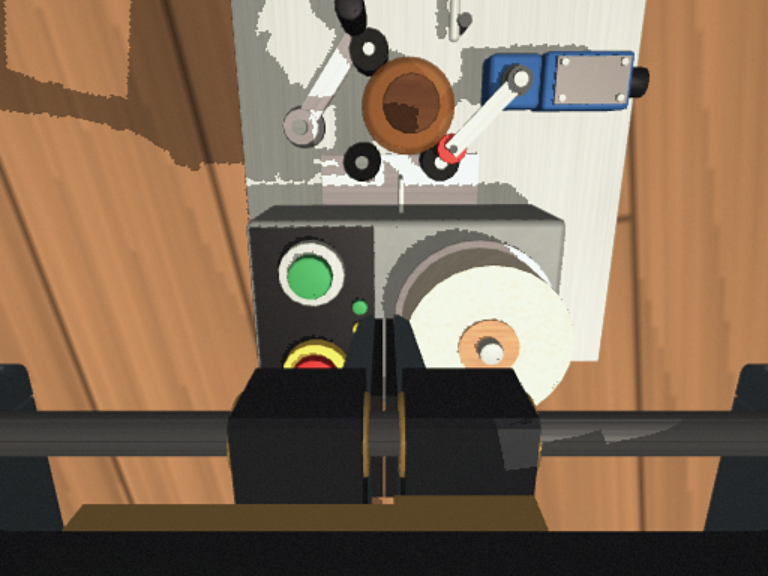

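The view resolves the geometry. The v rollers are at (362,162) and (440,162) px. The bottle touches the rear roller (47.8 mm) but sits 4.6 mm short of the front one, about 4.7 mm off the nest centre. That is inside the 6 mm limit but marginal. I nudge it around the rear roller with a fingertip on its infeed/rear side.

jog_arm:
  moves:
    - [[15, 35, 0], [0, 0, 0], -1]
    - [[32, 70, 0], [0, 0, 0], -1]
    - [[52, 105, 0], [0, 0, 0], -1]
    - [[72, 143, 0], [0, 0, 0], -1]
    - [[72, 143, -20], [0, 0, 0], -1]
    - [[72, 143, -60], [0, 0, 0], -1]
    - [[72, 143, -100], [0, 0, 0], -1]
    - [[72, 143, -140], [0, 0, 0], -1]
    - [[72, 143, -175], [0, 0, 0], -1]
    - [[72, 143, -200], [0, 0, 0], -1]
    - [[72, 143, -215], [0, 0, 0], -1]
    - [[72, 143, -219], [0, 0, 0], -1]
    - [[72, 143, -219], [0, 0, 0], -1]

```text
t: 18.68
eef_pos: [0.6325, -0.0048, 0.0794]
orientation: [-2.405, -2.019, 0.002]
ft_force: [-0.1, 1.2, 0.6]
opening: 0.0006
finger_force: 0.0
```

jog_arm:
  moves:
    - [[-1, -5, 0], [0, 0, 0], -1]
    - [[-2, -9, 0], [0, 0, 0], -1]
    - [[-2, -11, 0], [0, 0, 0], -1]
    - [[-2, -11, 0], [0, 0, 0], -1]

```text
t: 19.02
eef_pos: [0.6323, -0.0161, 0.0812]
orientation: [2.406, 2.018, 0.003]
ft_force: [1.4, 2.0, 1.3]
opening: 0.0001
finger_force: 0.9
```

jog_arm:
  moves:
    - [[-1, -1, 0], [0, 0, 0], -1]
    - [[-2, -1, 0], [0, 0, 0], -1]
    - [[-3, -2, 0], [0, 0, 0], -1]
    - [[-3, -2, 0], [0, 0, 0], -1]

```text
t: 19.35
eef_pos: [0.6283, -0.0177, 0.08]
orientation: [2.406, 2.02, -0.0]
ft_force: [1.9, 1.1, -0.2]
opening: 0.0005
finger_force: 1.1
```

Only 2 N, so the bottle is sliding. I continue until it meets the front roller.

jog_arm:
  moves:
    - [[-1, -0.5, 0], [0, 0, 0], -1]
    - [[-2, -1, 0], [0, 0, 0], -1]
    - [[-2, -1, 0], [0, 0, 0], -1]

```text
t: 19.6
eef_pos: [0.6273, -0.0183, 0.0802]
orientation: [2.406, 2.019, 0.002]
ft_force: [4.8, 5.5, 1.5]
opening: 0.0002
finger_force: 3.8
```

jog_arm:
  moves:
    - [[-0.5, -0.5, 0], [0, 0, 0], -1]
    - [[-1, -1, 0], [0, 0, 0], -1]
    - [[-1, -1, 0], [0, 0, 0], -1]

```text
t: 19.85
eef_pos: [0.6272, -0.0189, 0.0805]
orientation: [2.405, 2.019, 0.005]
ft_force: [7.9, 8.9, 2.7]
opening: 0.0004
finger_force: 6.3
```

Firm stop reached. I retreat and re-measure from the same viewpoint.

jog_arm:
  moves:
    - [[2, 2, 0], [0, 0, 0], -1]
    - [[6, 8, 0], [0, 0, 0], -1]
    - [[8, 15, 0], [0, 0, 0], -1]
    - [[8, 15, 30], [0, 0, 0], -1]
    - [[8, 15, 70], [0, 0, 0], -1]
    - [[8, 15, 110], [0, 0, 0], -1]
    - [[8, 15, 150], [0, 0, 0], -1]
    - [[8, 15, 190], [0, 0, 0], -1]
    - [[8, 15, 217], [0, 0, 0], -1]
    - [[-15, -25, 217], [0, 0, 0], -1]
    - [[-35, -60, 217], [0, 0, 0], -1]
    - [[-50, -95, 217], [0, 0, 0], -1]
    - [[-64, -128, 217], [0, 0, 0], -1]
    - [[-64, -128, 217], [0, 0, 0], -1]
    - [[-64, -128, 217], [0, 0, 0], -1]

```text
t: 21.1
eef_pos: [0.5608, -0.1487, 0.2968]
orientation: [-2.408, -2.016, 0.001]
ft_force: [-0.9, -0.0, 0.4]
opening: 0.0005
finger_force: 0.0
```

Run:
```python
from h import *
a=np.radians(-10);X=np.array([np.cos(a),np.sin(a),0]);Y=np.array([-np.sin(a),np.cos(a),0]);N=np.array([.594,-.056,.03])
im,d,px,W,K=shot('wrist')
P=np.array([[px(u,v) for u in range(512)] for v in range(384)]);m=np.stack([(P-N)@X,(P-N)@Y,P[...,2]-.03],-1)*1e3
def fit(q): return cv2.minEnclosingCircle(q[:,:2].astype(np.float32))
D={}
for k,c,r,z0,z1 in [('stopper',(-3,1),26,109,118),('v+',(31,-37),20,40,47),('v-',(-31,-37),20,40,47),('trip',(29,-30),22,64,75),('grip',(-35,58),16,113,122),('shaft',(78,23),12,69,85)]:
    s=(np.hypot(m[...,0]-c[0],m[...,1]-c[1])<r)&(m[...,2]>z0)&(m[...,2]<z1)
    if s.sum()>8: f=fit(m[s]);D[k]=np.array(f[0]);print(k,s.sum(),np.median(m[s],0).round(1),np.round(f[0],1),round(f[1],1))
for k in ('v+','v-','grip'):print(k,np.linalg.norm(D[k]-D['stopper']).round(1))
hs=cv2.cvtColor(im,cv2.COLOR_RGB2HSV);r=((hs[...,0]<6)|(hs[...,0]>174))&(hs[...,1]>150)&(abs(m[...,0]-30)<25)&(abs(m[...,1]+25)<25);print('red',r.sum(),m[r].mean(0).round(1))
```

```text
stopper 1197 [ -4.3  -1.2 113. ] [-4.1 -1.1] 17.8
v+ 350 [ 24.  -41.1  42.1] [ 27.  -37.7] 14.9
v- 509 [-35.1 -37.6  42.3] [-34.6 -38.2] 14.8
trip 292 [ 34.1 -20.7  66.7] [ 27.2 -24.8] 21.1
grip 205 [-37.3  52.2 116.6] [-37.7  54.8] 8.4
shaft 50 [77.6 20.5 69.7] [77.8 21.9] 6.8
v+ 48.0
v- 48.0
grip 65.2
red 166 [ 29.2 -28.1  60. ]
```

The bottle is now 48.0 mm from both rollers, so it is exactly home, and the clamp is still bearing.

```bash
python3 -c "
from bench import ctrl
print(ctrl.hand_in())"
```

```text
the job is handed in; nothing more can be done
None
```

I handed the job in at about 21 s with the stopper home, the bottle in the nest touching both rollers, the switch tripped by measurement, the pressure arm on the bottle, and start pressed and released; after pressing start I nudged the bottle about 5 mm to seat it on the front roller, and no verdict came back at hand-in.

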